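# Load the caddy for a finial-turning job

### The job

Load the wooden caddy for the next turning job: stand the turned finial in the wide round pocket, the steel drive centre on its head in the narrow round pocket, the small pink-capped glue bottle in the small square pocket, and lay the compact dark wood block flat in the large square pocket, each right down on the pocket floor. The orange cone nozzle and the flat pale offcut do not belong to the job: leave them where they stand.

Things in the scene. Friction and masses are not known exactly. Their poses are not given: they have to be found in the camera images.
- finial: turned finial of reddish wood, standing upright: round foot 38 mm across and 19 mm high, a neck 24 mm across (19 to 28 mm up), then a bulb up to 32 mm across that tapers to a tip, 86 mm high in all; about 40 g. Origin at the centre of its underside, z up through the tip. Can be gripped round the bulb (centre about 45 mm up).
- drive_centre: plain steel drive centre standing on its head: head 27 mm across and 20 mm high, above it a round shank 18 mm across, 76 mm high in all; about 90 g. Origin at the centre of its underside, z up along the shank.
- wood_block: compact block of dark wood, 40 (x) x 50 (y) x 40 (z) mm, about 60 g, lying flat. Origin at the centre of its underside, axes along its edges.
- glue_bottle_small: small white bottle with a pink cap, standing: body 25 mm across up to 52 mm, cap 14 mm across up to 77 mm; about 30 g. Origin at the centre of its underside, z up.
- cone_nozzle: look-alike that stays: hollow orange plastic cone nozzle standing on its skirt, 34 mm across, 59 mm high, 12 g. Origin at the centre of its underside.
- offcut: look-alike that stays: flat oblong offcut of pale wood, 45 (x) x 90 (y) x 30 (z) mm. Origin at the centre of its underside, axes along its edges.
- holder_wide_round: pale wooden block, 80 x 80 x 24 mm, with one round pocket, 57 mm across (the wider of the two round pockets), 14 mm deep, at the middle of its top. Fixed with three like it, two by two, 84 mm apart, in any order, in a caddy with an 18 mm rim. Origin: centre of its underside, 6 mm above the bench; z up; pocket floor at z = 10 mm, top at 24 mm.
- holder_narrow_round: pale wooden block, 80 x 80 x 24 mm, with one round pocket, 42 mm across (the narrower of the two round pockets), 14 mm deep, at the middle of its top. Fixed with three like it, two by two, 84 mm apart, in any order, in a caddy with an 18 mm rim. Origin: centre of its underside, 6 mm above the bench; z up; pocket floor at z = 10 mm, top at 24 mm.
- holder_large_square: pale wooden block, 80 x 80 x 24 mm, with one square pocket, 63 x 63 mm (the larger of the two square pockets), sides along x and y, 14 mm deep, at the middle of its top. Fixed with three like it, two by two, 84 mm apart, in any order, in a caddy with an 18 mm rim. Origin: centre of its underside, 6 mm above the bench; z up; pocket floor at z = 10 mm, top at 24 mm.
- holder_small_square: pale wooden block, 80 x 80 x 24 mm, with one square pocket, 40 x 40 mm (the smaller of the two square pockets), sides along x and y, 14 mm deep, at the middle of its top. Fixed with three like it, two by two, 84 mm apart, in any order, in a caddy with an 18 mm rim. Origin: centre of its underside, 6 mm above the bench; z up; pocket floor at z = 10 mm, top at 24 mm.
Not all that is in view belongs to the job. What is shaped like the cone_nozzle but purple or turquoise is not meant.

How it is judged:
At the end, for the whole second after the job is handed in: Each of the four things in its own pocket: upright (within 0.12 rad), at rest, released, underside within 4 mm of the pocket floor, at most 12 to 18 mm from the pocket centre (all the pocket allows). Cone nozzle and offcut upright, within 20 mm of where they stood (horizontal distance between finial and holder_wide_round below 0.013 m and z of finial in the frame of holder_wide_round below 0.014 m and angle between each of finial, drive_centre, wood_block, glue_bottle_small, cone_nozzle, offcut's own z axis and vertical below 0.12 rad and linear speed of each of finial, drive_centre, wood_block, glue_bottle_small below 0.02 m/s and contact force between the fingers and finial below 0.1 N and horizontal distance between drive_centre and holder_narrow_round below 0.012 m and z of drive_centre in the frame of holder_narrow_round below 0.014 m and contact force between the fingers and drive_centre below 0.1 N and horizontal distance between wood_block and holder_large_square below 0.018 m and z of wood_block in the frame of holder_large_square below 0.014 m and contact force between the fingers and wood_block below 0.1 N and horizontal distance between glue_bottle_small and holder_small_square below 0.014 m and z of glue_bottle_small in the frame of holder_small_square below 0.014 m and contact force between the fingers and glue_bottle_small below 0.1 N and distance of each of cone_nozzle, offcut from where it was at the start of the episode below 0.02 m); the robot touches nothing.
It also fails if it takes over 104 s, if anything falls off the work surface, if the arm or the gripper's body presses on something with over 40 N, if the wrist force passes 120 N, or if a joint passes its speed limit or range.

### The arm

A 7-joint arm with a two-finger parallel gripper is mounted at the origin on a cart in front of the work surface, level with it; the furniture and walls round the work are solid. World frame = base frame: x ahead of the robot, y to its left, z up, the work surface at z = 0. Lengths are in m, angles in rad, forces in N, time in s.
With the tool pointing down it reaches from about 0.425 to 0.925 m from the base axis. Payload 6.8 kg.
Tool frame: the origin (TCP) lies on the centre line of the jaws, within the pads' length; the fingertips stand 14 mm ahead of it and the grasp point (between the pads) lies 5 mm behind it; z points along the fingers, y is the line along which they close (so a half turn about z gives the same grasp; the last joint's range is limited). The gripper opens to 85 mm and grips with 20 to 120 N. Pads are 22 mm wide; open, the fingers measure 114 mm over their backs; the gripper's body (76 mm by 85 mm) begins 54 mm behind the grasp point. The pads swing forward as they close: fully open they stand 13 mm farther back than shut.
Start: joints at [-1.243, 0.477, 0.022, 1.555, -0.011, 1.109, -0.083], TCP at [0.285, 0.612, 0.223] pointing down, gripper open.
Joint ranges: [-2.96, 2.96], [-0.34, 2.1], [-1.41, 1.46], [0.24, 2.44], [-1.37, 4.51], [0.17, 1.92], [-2.96, 2.96]. Speed limits (rad/s): [2.39, 2.39, 3.14, 3.14, 3.14, 3.14, 3.14].

### API

Orientations are given as a unit quaternion [w, x, y, z].
In Python, from station import bot gives the robot as it stands. The module is installed in compiled form; this text tells all that it offers.
- The arm moves only by the tool drive_tool, never from a script. Its argument "commands" is a list of rows, each an object with "hand": the opening, from 0 (shut) to 1 (fully open); "translation": the shift along the world's x, y, z in mm, a list of three; "angular": the turn, a rotation vector about the world's x, y, z in rad, a list of three. In form: [{"hand": hand, "translation": [tx, ty, tz], "angular": [ax, ay, az]}, ...]. A call has 1 to 12 rows; each row is the pose to reach, as a shift and turn from the pose commanded when the call began; what a row does not reach only later rows make up. A row lasts 1/8 s, in which the tool goes at most 62.5 mm and 10.7 degrees, less where a joint would pass 70% of its speed; a pose out of reach is approached as far as the arm can. A call with a gripper value outside its range is refused whole. The fingers move at their own pace and stop on an object; "force" is the grip in N (left out, the last holds). Time passes only in rows, so rows that repeat a pose let the fingers close. It gives the time, the measured TCP pose, the force, the opening and the grip force at its end, in the units of the state.
- bot.get_obs(): the state, without advancing time (a new reading comes with each control period).
- bot.read_camera(name): name is "scene" or "top" or "wrist"; returns the picture (480x640x3 uint8, red, green, blue); there is no depth.
- bot.camera_model(name): a dict with "fx", "fy", "cx", "cy" (pixels), "k1" (the pictures are not rectified: a ray, as slopes to the right and down, at radius r is drawn at 1 + k1 r^2 times it, then the intrinsics apply), "view" (4x4, takes a point from world to camera coordinates). Camera axes: x right, y up, looking along -z (the intrinsics and any distortion apply to the point x, -y, -z); pixel columns grow to the right and rows downward; lengths in m; the calibration is good to about 2 mm. A picture is of the moment at which its call begins: read the wrist's pose just before it. camera_model takes no time and is no camera call; for the wrist camera it gives the pose at the moment of the call.
- bot.hand_in(): hands the job in; it is judged then, once.
Trained networks look in the newest picture that a camera, given by its name, has taken for a name from the list of things; names that differ only in an ending like _2 or _b are one class to them, and where a whole thing is asked for, a point or a joint stands for the part that bears it (a point fixed in the world has none). Each returns a list of dicts, best first, with "score" (0 to 1); they miss things now and then, are a little off and sometimes report something else, mostly with a low value. They report only what shows in the picture. A call takes as long as a camera call. They do not tell look-alikes from the thing itself.
- bot.find_in(camera, query): "position" ([column, row] in pixels, amid what is visible of it).
- bot.outline_of(camera, query): "pixels" (480x640 bool, what is visible of it) and "position" ([column, row] in pixels, amid what is visible of it).
The state is a dict: "t": time; "q": joint angles; "joint_vel": joint speeds; "joint_torque": joint torques, N m; "eef_pos": TCP position; "tool_rot": TCP orientation; "contact_force": force on the tool from outside, world axes, zero at the start; "torque": the same for the moment, N m; "gripper_width": opening from 0.0 (shut) to 1.0 (fully open); "grasp_force": force on a finger pad.
Only numpy, scipy, OpenCV 4.12 (cv2) and the standard library are available. Lean on these libraries where they do the work, as an engineer would, in place of code of your own. Each camera call takes 0.05 s, during which the arm holds its last target. There are 200 camera calls.

## Working session

There is one attempt and no reset: what is moved stays moved. The work goes in short steps, Python scripts to look and compute and a tool call to move; the robot and the scene stay as the last step left them, time stands still between calls to the robot, and variables do not carry over. Pictures are saved under pics/ and viewed, at most 14 in all, crops included, and the job is handed in when it is done.

Besides the shell and the picture viewer there is one more tool, called as name([rows], argument=value, ...), one row to a line, values as JSON. drive_tool: Moves the arm, as the interface text tells. Its arguments: {"type":"object","properties":{"commands":{"type":"array","items":{"type":"object","properties":{"hand":{"type":"number"},"translation":{"type":"array","items":{"type":"number"}},"angular":{"type":"array","items":{"type":"number"}}}}},"force":{"type":"number"}},"required":["commands"]}

```bash
mkdir -p pics; cat > h.py <<'E'
import numpy as np, cv2
from station import bot
def snap(n,f):
    im=bot.read_camera(n); cv2.imwrite('pics/'+f,im[:,:,::-1]); return im
def ray(n,p):
    m=bot.camera_model(n); K=np.array([[m['fx'],0,m['cx']],[0,m['fy'],m['cy']],[0,0,1.]])
    u,v=(p[0]-m['cx'])/m['fx'],(p[1]-m['cy'])/m['fy']
    x,y=u,v
    for _ in range(20):
        s=1+m['k1']*(x*x+y*y); x,y=u/s,v/s
    V=np.array(m['view']); R=V[:3,:3]; c=-R.T@V[:3,3]
    return c,R.T@np.array([x,-y,-1.])
def at(n,p,z):
    c,d=ray(n,p); return c+d*(z-c[2])/d[2]
def proj(n,P):
    m=bot.camera_model(n); V=np.array(m['view']); q=V[:3,:3]@np.array(P)+V[:3,3]
    x,y=q[0]/-q[2],-q[1]/-q[2]; s=1+m['k1']*(x*x+y*y)
    return np.array([m['cx']+m['fx']*x*s,m['cy']+m['fy']*y*s])
E
python3 - <<'E'
from h import *
np.set_printoptions(precision=3,suppress=True)
o=bot.get_obs(); print(o)
for c in ['scene','top']:
    snap(c,c+'0.png'); m=bot.camera_model(c); print(c,m['fx'],m['k1'],ray(c,(320,240)))
    for n in 'finial drive_centre wood_block glue_bottle_small cone_nozzle offcut holder_wide_round holder_narrow_round holder_large_square holder_small_square'.split():
        print(n,[(round(float(r['score']),2),np.round(r['position']).tolist(),at(c,r['position'],.02)[:2]) for r in bot.find_in(c,n)[:4]])
E
```

```text
{'t': 0.0, 'q': array([-1.243,  0.478,  0.022,  1.557, -0.011,  1.109, -0.083]), 'joint_vel': array([ 0.   , -0.001,  0.001,  0.001,  0.001, -0.001,  0.   ]), 'joint_torque': array([  0.   , -59.645,   1.608, -28.119,   0.012,   0.009,  -0.   ]), 'eef_pos': array([0.285, 0.611, 0.222]), 'tool_rot': array([-0.   ,  0.216,  0.976, -0.001]), 'contact_force': array([ 0.052,  0.554, -0.577]), 'torque': array([-0.013, -0.01 , -0.03 ]), 'grasp_force': 0.0, 'gripper_width': 1.0015982054979542}
scene 474.7562259135503 -0.03503717702409863 (array([0.132, 0.558, 0.412]), array([ 0.515, -0.742, -0.429]))
finial [(0.56, [355.0, 239.0], array([ 0.548, -0.159]))]
drive_centre [(0.96, [411.0, 238.0], array([ 0.457, -0.219]))]
wood_block [(0.96, [365.0, 299.0], array([0.427, 0.017]))]
glue_bottle_small [(0.85, [310.0, 339.0], array([0.441, 0.142]))]
cone_nozzle [(0.91, [384.0, 272.0], array([ 0.441, -0.074])), (0.73, [264.0, 234.0], array([ 0.714, -0.086])), (0.61, [312.0, 240.0], array([ 0.617, -0.112]))]
offcut [(0.61, [435.0, 228.0], array([ 0.437, -0.287]))]
holder_wide_round [(0.81, [254.0, 301.
[... 469 characters left out ...]
lock [(0.97, [285.0, 317.0], array([0.431, 0.026])), (0.55, [340.0, 314.0], array([ 0.438, -0.082]))]
glue_bottle_small [(0.66, [222.0, 313.0], array([0.438, 0.148]))]
cone_nozzle [(0.7, [346.0, 176.0], array([ 0.713, -0.091])), (0.61, [361.0, 223.0], array([ 0.618, -0.12 ])), (0.46, [340.0, 312.0], array([ 0.442, -0.082]))]
offcut [(0.57, [454.0, 315.0], array([ 0.439, -0.302]))]
holder_wide_round [(0.71, [242.0, 250.0], array([0.561, 0.113])), (0.33, [279.0, 204.0], array([0.655, 0.042]))]
holder_narrow_round [(0.72, [290.0, 238.0], array([0.586, 0.019]))]
holder_large_square [(0.93, [283.0, 202.0], array([0.657, 0.034]))]
holder_small_square [(0.58, [240.0, 207.0], array([0.647, 0.12 ]))]
```

View pics/top0.png

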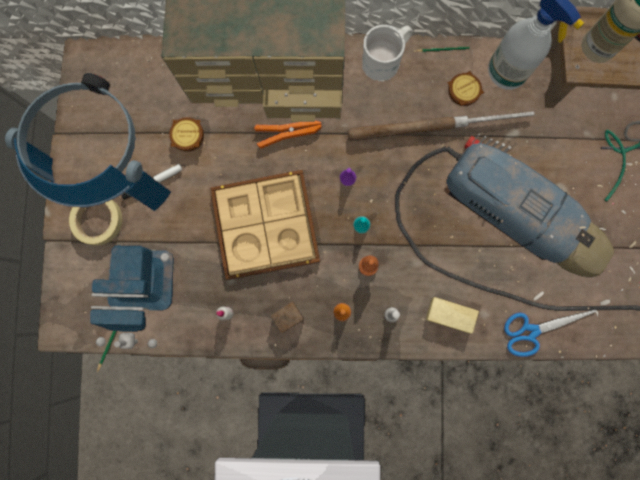

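View pics/scene0.png

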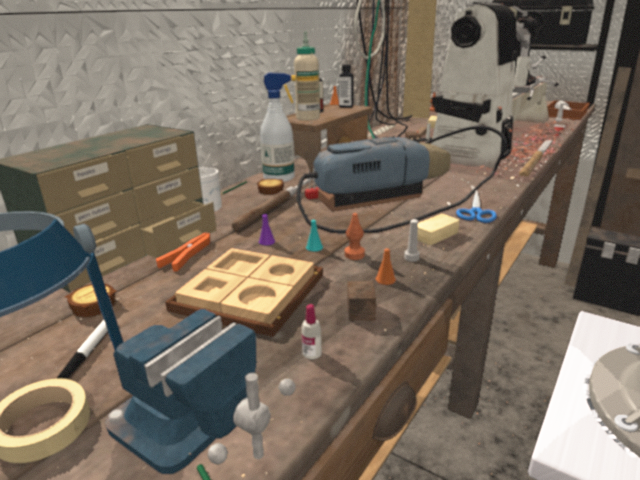

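The top view shows the caddy: wide round (245,247), narrow round (289,238), small square (240,207) and large square (282,202). The other objects are glue (222,313), dark block (287,317), orange cone (342,312), steel centre (392,315), finial (369,265) and offcut (454,315). The scene view agrees. I'll fit known shapes to the outlines in both views.

```bash
cat > fit.py <<'E'
from h import *
from scipy.optimize import minimize
def circ(r,z): a=np.linspace(0,2*np.pi,24,endpoint=False); return np.c_[r*np.cos(a),r*np.sin(a),0*a+z]
def box(a,b,z0,z1): return np.array([[x,y,z] for x in(-a/2,a/2) for y in(-b/2,b/2) for z in(z0,z1)])
def stack(*l): return [np.r_[circ(*p),circ(*q)] for p,q in zip(l,l[1:])]
M=dict(finial=stack((.019,0),(.019,.019),(.012,.0191),(.012,.028),(.016,.045),(.010,.065),(.003,.086)),
 drive_centre=stack((.0135,0),(.0135,.02),(.009,.0201),(.009,.076)),
 glue_bottle_small=stack((.0125,0),(.0125,.052),(.007,.055),(.007,.077)),
 cone_nozzle=stack((.017,0),(.005,.059)),wood_block=[box(.04,.05,0,.04)],offcut=[box(.045,.09,0,.03)])
S=4
def render(cam,parts,p):
    c,s=np.cos(p[2]),np.sin(p[2]); R=np.array([[c,-s,0],[s,c,0],[0,0,1]]); m=np.zeros((480*S,640*S),np.uint8)
    for P in parts:
        q=np.array([proj(cam,R@x+[p[0],p[1],0]) for x in P]); cv2.fillConvexPoly(m,cv2.convexHull(np.int32(np.round((q+.5)*S-.5))),1)
    return cv2.resize(m*255,(640,480),interpolation=cv2.INTER_AREA)/255.
def fit(jobs,p0,yaw):  # jobs: (cam,mask,parts)
    f=lambda p:sum(np.abs(render(c,g,p)-k).sum()/k.sum() for c,k,g in jobs)
    sim=np.array([p0]+[np.array(p0)+d for d in np.diag([.008,.008,.25 if yaw else 1e-6])])
    r=minimize(f,p0,method='Nelder-Mead',options=dict(initial_simplex=sim,maxfev=110,xatol=2e-4,fatol=1e-3)); return r.x,r.fun/len(jobs)
E
cat > run1.py <<'E'
from fit import *
np.set_printoptions(precision=4,suppress=True)
near=dict(finial=(.53,-.135),drive_centre=(.437,-.18),wood_block=(.43,.023),glue_bottle_small=(.435,.146),cone_nozzle=(.44,-.08),offcut=(.437,-.30))
H=dict(holder_wide_round=0,holder_narrow_round=1,holder_large_square=2,holder_small_square=3)
J={n:[] for n in near}; HJ=[]
off={'holder_wide_round':(-.042,.042),'holder_narrow_round':(-.042,-.042),'holder_large_square':(.042,-.042),'holder_small_square':(.042,.042)}
for c in('top','scene'):
    bot.read_camera(c)
    for n in list(near)+list(off):
        for r in bot.outline_of(c,n):
            k=r['pixels'].astype(float); w=at(c,r['position'],.03)[:2]
            if n in off:
                o=off[n]
                if np.hypot(*(w-[.608,.073]-o))<.045: HJ.append((c,k,[box(.08,.08,.019,.03)+[o[0],o[1],0]])); print(c,n,k.sum()); break
            elif np.hypot(*(w-near[n]))<.05: J[n].append((c,k,M[n])); break
for n in J:
  for j in [J[n]]+[[x] for x in J[n]]:
    yaw=n in('wood_block','offcut')
    best=min((fit(j,[*near[n],a],yaw) for a in ([0.3,-.3] if yaw else [0.])),key=lambda t:t[1]) if j else None
    print(n,[x[0] for x in j],best)
for j in (HJ,[x for x in HJ if x[0]=='top'],[x for x in HJ if x[0]=='scene']):
    p,e=fit(j,[.608,.073,.1],True); print('caddy',p,e)
    R=np.array([[np.cos(p[2]),-np.sin(p[2])],[np.sin(p[2]),np.cos(p[2])]])
    for n in off: print(n,p[:2]+R@off[n])
E
python3 run1.py
```

```text
top holder_wide_round 1722.0
top holder_narrow_round 1699.0
top holder_large_square 1718.0
top holder_small_square 1724.0
scene holder_wide_round 2169.0
scene holder_narrow_round 1343.0
scene holder_large_square 1103.0
scene holder_small_square 1728.0Traceback (most recent call last):
  File "run1.py", line 19, in <module>
    best=min((fit(j,[*near[n],a],yaw) for a in ([0.3,-.3] if yaw else [0.])),key=lambda t:t[1]) if j else None
         ~~~^^^^^^^^^^^^^^^^^^^^^^^^^^^^^^^^^^^^^^^^^^^^^^^^^^^^^^^^^^^^^^^^^^^^^^^^^^^^^^^^^^^
  File "run1.py", line 19, in <genexpr>
    best=min((fit(j,[*near[n],a],yaw) for a in ([0.3,-.3] if yaw else [0.])),key=lambda t:t[1]) if j else None
              ~~~^^^^^^^^^^^^^^^^^^^^
  File "fit.py", line 19, in fit
    r=minimize(f,p0,method='Nelder-Mead',options=dict(initial_simplex=sim,maxfev=110,xatol=2e-4,fatol=1e-3)); return r.x,r.fun/len(jobs)
    res = _minimize_neldermead(fun, x0, args, callback, bounds=bounds,
                               **options)
    fxr = func(xr)
    fx = function(np.copy(x), *(wrapper_args + args))
  File "fit.py", line 17, in <lambda>
    f=lambda p:sum(np.abs(render(c,g,p)-k).sum()/k.sum() for c,k,g in jobs)
               ~~~^^^^^^^^^^^^^^^^^^^^^^^^^^^^^^^^^^^^^^^^^^^^^^^^^^^^^^^^^
  File "fit.py", line 17, in <genexpr>
    f=lambda p:sum(np.abs(render(c,g,p)-k).sum()/k.sum() for c,k,g in jobs)
                          ~~~~~~^^^^^^^
  File "fit.py", line 14, in render
    q=np.array([proj(cam,R@x+[p[0],p[1],0]) for x in P]); cv2.fillConvexPoly(m,cv2.convexHull(np.int32(np.round((q+.5)*S-.5))),1)
                ~~~~^^^^^^^^^^^^^^^^^^^^^^^
  File "h.py", line 16, in proj
    m=bot.camera_model(n); V=np.array(m['view']); q=V[:3,:3]@np.array(P)+V[:3,3]
ValueError: time passes only in moves, steps and waits
```

```bash
cat >> h.py <<'E'
_C={}
def proj(n,P):
    if n not in _C: _C[n]=bot.camera_model(n)
    m=_C[n]; V=np.array(m['view']); q=V[:3,:3]@np.array(P)+V[:3,3]
    x,y=q[0]/-q[2],-q[1]/-q[2]; s=1+m['k1']*(x*x+y*y)
    return np.array([m['cx']+m['fx']*x*s,m['cy']+m['fy']*y*s])
E
python3 run1.py; python3 -c "
from h import *; print(bot.get_obs()['t'])"
```

```text
top holder_wide_round 1746.0
top holder_large_square 1762.0
top holder_small_square 1722.0
scene holder_wide_round 2132.0
scene holder_narrow_round 1418.0
scene holder_large_square 1034.0
scene holder_small_square 1737.0
finial ['top', 'scene'] (array([ 0.5348, -0.1356,  0.    ]), np.float64(0.12858218167020202))
finial ['top'] (array([ 0.5344, -0.136 ,  0.    ]), np.float64(0.05193871760923018))
finial ['scene'] (array([ 0.5339, -0.1316,  0.    ]), np.float64(0.1555015394587587))
drive_centre ['top', 'scene'] (array([ 0.4403, -0.1817,  0.    ]), np.float64(0.28319149794014686))
drive_centre ['top'] (array([ 0.4402, -0.1813,  0.    ]), np.float64(0.16511598103293604))
drive_centre ['scene'] (array([ 0.4393, -0.1795, -0.    ]), np.float64(0.3921238158184623))
wood_block ['top', 'scene'] (array([0.432 , 0.0205, 0.5438]), np.float64(0.12064310709387502))
wood_block ['top'] (array([0.4317, 0.0209, 0.5719]), np.float64(0.10914789707704643))
wood_block ['scene'] (array([0.4326, 0.0194, 0.5532]), np.float64(0.12148121660011521))
glue_bottle_small ['top', 'scene'] (array([0.4375, 0.1445, 0. 
[... 559 characters left out ...]
]), np.float64(0.12635434486993904))
offcut ['scene'] (array([ 0.4368, -0.3005, -0.1524]), np.float64(0.12635434486993904))
caddy [0.6139 0.0722 0.2059] 0.14294380174829738
holder_wide_round [0.5642 0.1047]
holder_narrow_round [0.5813 0.0225]
holder_large_square [0.6636 0.0397]
holder_small_square [0.6464 0.1219]
caddy [0.6136 0.0714 0.2087] 0.03925492166064625
holder_wide_round [0.5638 0.1038]
holder_narrow_round [0.5812 0.0216]
holder_large_square [0.6634 0.0391]
holder_small_square [0.646  0.1212]
caddy [0.6147 0.0738 0.2123] 0.20834453485815818
holder_wide_round [0.5648 0.106 ]
holder_narrow_round [0.5825 0.0238]
holder_large_square [0.6646 0.0415]
holder_small_square [0.6469 0.1237]
3.3
```

drive_tool([
  {"hand": 0.6, "translation": [10, -30, 50], "angular": [0, 0, 0]},
  {"hand": 0.6, "translation": [28, -85, 75], "angular": [0, 0, -0.1]},
  {"hand": 0.6, "translation": [47, -143, 77], "angular": [0, 0, -0.28]},
  {"hand": 0.6, "translation": [66, -201, 77], "angular": [0, 0, -0.46]},
  {"hand": 0.6, "translation": [85, -259, 77], "angular": [0, 0, -0.64]},
  {"hand": 0.6, "translation": [104, -317, 77], "angular": [0, 0, -0.8]},
  {"hand": 0.6, "translation": [123, -375, 77], "angular": [0, 0, -0.93]},
  {"hand": 0.6, "translation": [142, -433, 60], "angular": [0, 0, -0.93]},
  {"hand": 0.6, "translation": [152, -467, 20], "angular": [0, 0, -0.93]},
  {"hand": 0.6, "translation": [152, -467, -30], "angular": [0, 0, -0.93]},
  {"hand": 0.6, "translation": [152, -467, -73], "angular": [0, 0, -0.93]},
  {"hand": 0.6, "translation": [152, -467, -73], "angular": [0, 0, -0.93]},
], force=30)

```text
t: 4.8
eef_pos: [0.4349, 0.1438, 0.1479]
tool_rot: [-0.001, 0.631, 0.776, -0.003]
contact_force: [0.3, -0.7, 0.5]
gripper_width: 0.602
grasp_force: 0.0
```

```bash
cat > w.py <<'E'
import sys
from fit import *
np.set_printoptions(precision=4,suppress=True)
n=sys.argv[1]; o=bot.get_obs(); print(o['t'],o['eef_pos'],o['tool_rot'])
_C.clear(); proj('wrist',[.5,0,0]); snap('wrist',sys.argv[2]); p0=[float(x) for x in sys.argv[3:6]]
for r in bot.outline_of('wrist',n)[:2]:
    print(r['score'],r['position'],proj('wrist',[p0[0],p0[1],.03]),fit([('wrist',r['pixels'].astype(float),M[n])],p0,n=='wood_block'))
E
python3 w.py glue_bottle_small w1.png .4372 .1448 0
```

```text
4.8 [0.4349 0.1438 0.1479] [-0.0009  0.6312  0.7756 -0.0029]Traceback (most recent call last):
  File "w.py", line 5, in <module>
    _C.clear(); proj('wrist',[.5,0,0]); snap('wrist',sys.argv[2]); p0=[float(x) for x in sys.argv[3:6]]
    ^^
NameError: name '_C' is not defined
```

```bash
sed -i 's/^from fit import \*/from fit import *\nfrom h import _C/' w.py
python3 w.py glue_bottle_small w1.png .4372 .1448 0
```

```text
4.8 [0.4349 0.1438 0.1479] [-0.0009  0.6312  0.7756 -0.0029]
0.95 [325.7, 221.2] [322.5753 220.5798] (array([0.4369, 0.1463, 0.    ]), np.float64(0.1758095746811778))
```

View pics/w1.png

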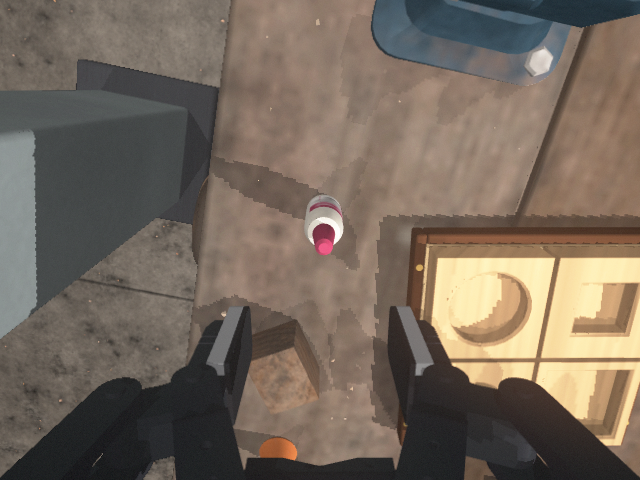

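drive_tool([
  {"hand": 0.6, "translation": [2, 1, -20], "angular": [0, 0, 0]},
  {"hand": 0.6, "translation": [2, 1, -60], "angular": [0, 0, 0]},
  {"hand": 0.6, "translation": [2, 1, -95], "angular": [0, 0, 0]},
  {"hand": 0.6, "translation": [2, 1, -111], "angular": [0, 0, 0]},
  {"hand": 0.6, "translation": [2, 1, -111], "angular": [0, 0, 0]},
  {"hand": 0.1, "translation": [2, 1, -111], "angular": [0, 0, 0]},
  {"hand": 0.1, "translation": [2, 1, -111], "angular": [0, 0, 0]},
  {"hand": 0.1, "translation": [2, 1, -111], "angular": [0, 0, 0]},
  {"hand": 0.1, "translation": [2, 1, -111], "angular": [0, 0, 0]},
  {"hand": 0.1, "translation": [2, 1, -111], "angular": [0, 0, 0]},
], force=30)

```text
t: 6.15
eef_pos: [0.44, 0.1465, 0.0402]
tool_rot: [0.0, 0.631, 0.776, 0.001]
contact_force: [-1.4, -0.6, 6.9]
gripper_width: 0.262
grasp_force: 29.2
```

drive_tool([
  {"hand": 0.1, "translation": [0, 0, 40], "angular": [0, 0, 0]},
  {"hand": 0.1, "translation": [0, 0, 95], "angular": [0, 0, 0]},
  {"hand": 0.1, "translation": [50, -6, 100], "angular": [0, 0, 0]},
  {"hand": 0.1, "translation": [105, -13, 100], "angular": [0, 0, 0]},
  {"hand": 0.1, "translation": [160, -20, 100], "angular": [0, 0, 0]},
  {"hand": 0.1, "translation": [206, -25, 90], "angular": [0, 0, 0]},
  {"hand": 0.1, "translation": [206, -25, 60], "angular": [0, 0, 0]},
  {"hand": 0.1, "translation": [206, -25, 60], "angular": [0, 0, 0]},
])

```text
t: 7.15
eef_pos: [0.6431, 0.1206, 0.097]
tool_rot: [-0.001, 0.631, 0.776, -0.002]
contact_force: [-1.0, 0.1, 0.4]
gripper_width: 0.263
grasp_force: 29.4
```

```bash
python3 - <<'E'
from h import *
print(bot.get_obs()['gripper_width'],bot.get_obs()['eef_pos']); a=snap('wrist','a.png'); b=snap('top','b.png')
cv2.imwrite('pics/w2.png',np.hstack([a[120:480,150:550],cv2.resize(b[160:290,190:330],(390,360))])[:,:,::-1])
E
```

```text
0.26315434018282813 [0.64314489 0.12058191 0.09702866]
```

View pics/w2.png

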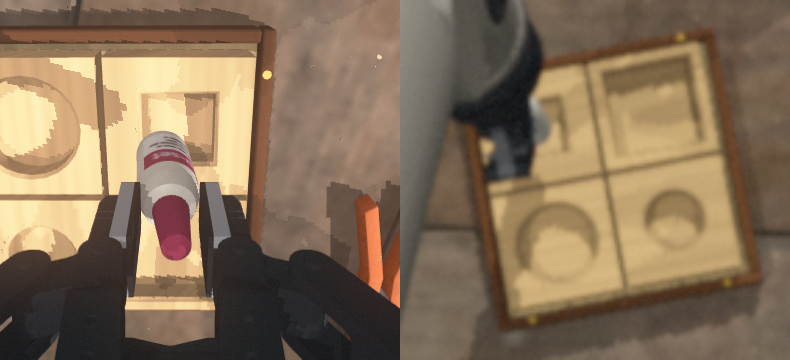

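drive_tool([
  {"hand": 0.1, "translation": [2, 1, -15], "angular": [0, 0, 0]},
  {"hand": 0.1, "translation": [2, 1, -28], "angular": [0, 0, 0]},
  {"hand": 0.1, "translation": [2, 1, -38], "angular": [0, 0, 0]},
  {"hand": 0.1, "translation": [2, 1, -40], "angular": [0, 0, 0]},
  {"hand": 0.1, "translation": [2, 1, -40], "angular": [0, 0, 0]},
  {"hand": 0.1, "translation": [2, 1, -40], "angular": [0, 0, 0]},
])

```text
t: 8.0
eef_pos: [0.6473, 0.1219, 0.0593]
tool_rot: [0.0, 0.631, 0.776, 0.0]
contact_force: [0.2, -0.3, -0.9]
gripper_width: 0.26
grasp_force: 29.4
```

drive_tool([
  {"hand": 0.1, "translation": [-1, 0, -2], "angular": [0, 0, 0]},
  {"hand": 0.1, "translation": [-1, 0, -3], "angular": [0, 0, 0]},
  {"hand": 0.1, "translation": [-1, 0, -3], "angular": [0, 0, 0]},
])

```text
t: 8.38
eef_pos: [0.6461, 0.1219, 0.0565]
tool_rot: [0.0, 0.631, 0.776, 0.0]
contact_force: [-1.5, 0.2, 4.2]
gripper_width: 0.261
grasp_force: 30.0
```

drive_tool([
  {"hand": 0.5, "translation": [0, 0, 0], "angular": [0, 0, 0]},
  {"hand": 0.5, "translation": [0, 0, 0], "angular": [0, 0, 0]},
  {"hand": 0.5, "translation": [0, 0, 0], "angular": [0, 0, 0]},
  {"hand": 0.5, "translation": [0, 0, 30], "angular": [0, 0, 0]},
  {"hand": 0.5, "translation": [0, 0, 85], "angular": [0, 0, 0]},
  {"hand": 0.7, "translation": [-40, -19, 100], "angular": [0, 0, 0.1]},
  {"hand": 0.7, "translation": [-90, -43, 100], "angular": [0, 0, 0.2]},
  {"hand": 0.7, "translation": [-140, -66, 100], "angular": [0, 0, 0.345]},
  {"hand": 0.7, "translation": [-185, -87, 100], "angular": [0, 0, 0.345]},
  {"hand": 0.7, "translation": [-214, -101, 94], "angular": [0, 0, 0.345]},
  {"hand": 0.7, "translation": [-214, -101, 94], "angular": [0, 0, 0.345]},
  {"hand": 0.7, "translation": [-214, -101, 94], "angular": [0, 0, 0.345]},
])

```text
t: 9.88
eef_pos: [0.4329, 0.0213, 0.1503]
tool_rot: [0.001, 0.488, 0.873, 0.001]
contact_force: [0.3, 0.0, 0.1]
gripper_width: 0.698
grasp_force: 0.0
```

```bash
python3 w.py wood_block w3.png .432 .0207 .55; python3 w.py wood_block w3b.png .432 .0207 -1.0
```

```text
9.875 [0.4329 0.0213 0.1503] [0.0005 0.4885 0.8726 0.0006]
0.66 [316.7, 214.2] [316.9561 220.2477] (array([0.4323, 0.0207, 0.5804]), np.float64(0.035918945706285586))
9.975 [0.4332 0.0215 0.1502] [0.0005 0.4882 0.8727 0.0003]
0.75 [317.7, 213.1] [316.5553 220.2363] (array([ 0.4326,  0.0214, -0.7258]), np.float64(0.32271392427938916))
```

View pics/w3.png

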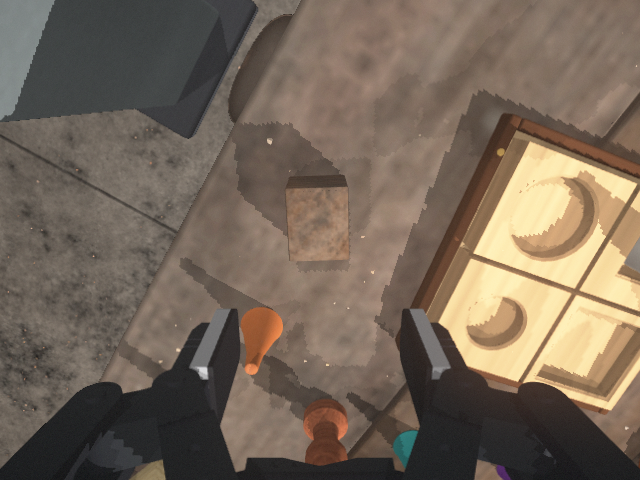

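drive_tool([
  {"hand": 0.7, "translation": [-1, 0, -40], "angular": [0, 0, 0.03]},
  {"hand": 0.7, "translation": [-1, 0, -80], "angular": [0, 0, 0.03]},
  {"hand": 0.7, "translation": [-1, 0, -110], "angular": [0, 0, 0.03]},
  {"hand": 0.7, "translation": [-1, 0, -121], "angular": [0, 0, 0.03]},
  {"hand": 0.7, "translation": [-1, 0, -121], "angular": [0, 0, 0.03]},
  {"hand": 0.2, "translation": [-1, 0, -121], "angular": [0, 0, 0.03]},
  {"hand": 0.2, "translation": [-1, 0, -121], "angular": [0, 0, 0.03]},
  {"hand": 0.2, "translation": [-1, 0, -121], "angular": [0, 0, 0.03]},
  {"hand": 0.2, "translation": [-1, 0, -121], "angular": [0, 0, 0.03]},
], force=35)

```text
t: 11.2
eef_pos: [0.4333, 0.0213, 0.0318]
tool_rot: [0.002, 0.476, 0.88, 0.002]
contact_force: [-5.1, 0.1, 29.1]
gripper_width: 0.198
grasp_force: 14.4
```

```bash
python3 - <<'E'
from h import *
o=bot.get_obs();print(o['gripper_width'],o['eef_pos'],o['contact_force'],o['grasp_force']); a=snap('wrist','a.png'); b=snap('scene','b.png')
cv2.imwrite('pics/w4.png',np.hstack([a[60:480,150:550],cv2.resize(b[190:400,270:470],(400,420))])[:,:,::-1])
E
```

```text
0.19844963842440388 [0.43326419 0.02133231 0.03178704] [-5.10480543  0.08796485 29.12971847] 14.442859359987779
```

View pics/w4.png

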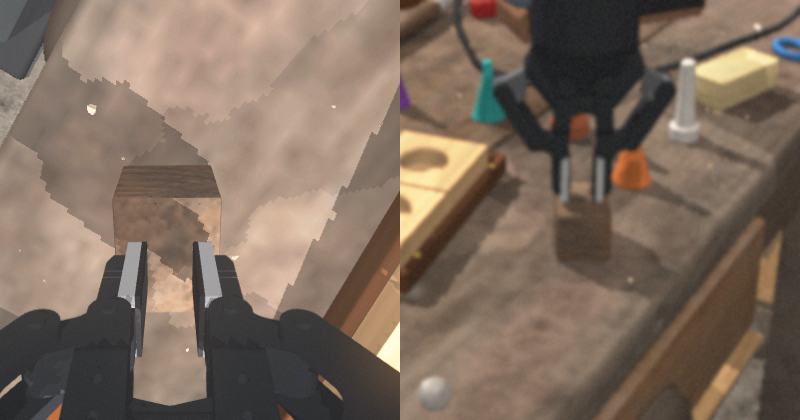

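```bash
python3 - <<'E'
from h import *
o=bot.get_obs(); p=o['eef_pos']; a=cv2.imread('pics/a.png'); b=cv2.imread('pics/b.png')
d=np.array([np.cos(.58),np.sin(.58),0])
for s in(-1,1):
  for dz,col in((-.014,(0,0,255)),(0,(0,255,0)),(.01,(255,0,0))):
    for c,im in(('wrist',a),('scene',b)):
      q=proj(c,p+s*.0085*d+[0,0,dz]); cv2.circle(im,tuple(int(x) for x in np.round(q)),2,col,-1)
from fit import *
k=bot.outline_of('wrist','wood_block')
print([(r['score'],r['position'],r['pixels'].sum()) for r in k], [proj('wrist',[.4324,.0208,z]) for z in(0,.04)])
cv2.imwrite('pics/w5.png',np.hstack([a[60:480,150:550],cv2.resize(b[190:400,270:470],(400,420))]))
E
```

```text
[(0.81, [317.7, 278.4], np.int64(11429)), (0.61, [584.4, 408.0], np.int64(11192))] [array([316.30023027, 274.94437776]), array([316.07586311, 318.43212333])]
```

View pics/w5.png

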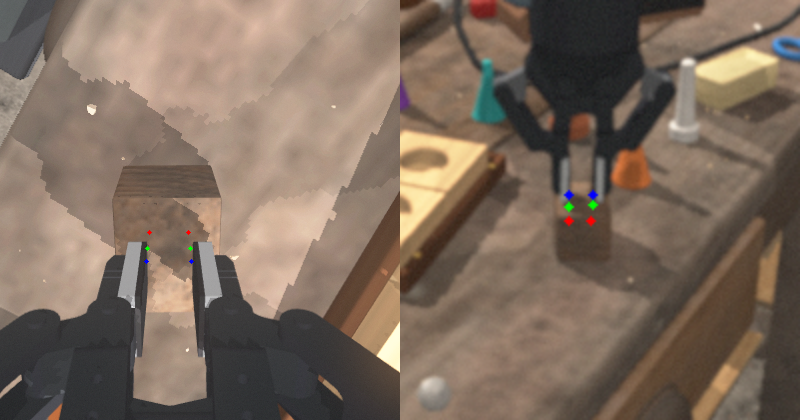

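drive_tool([
  {"hand": 0.2, "translation": [0, 0, 10], "angular": [0, 0, 0]},
  {"hand": 0.7, "translation": [0, 0, 50], "angular": [0, 0, 0]},
  {"hand": 0.7, "translation": [0, 0, 60], "angular": [0, 0, 0]},
  {"hand": 0.7, "translation": [0, 0, 60], "angular": [0, 0, 0]},
  {"hand": 0.7, "translation": [0, 0, 60], "angular": [0, 0, 0]},
])

```text
t: 11.98
eef_pos: [0.4304, 0.021, 0.0883]
tool_rot: [-0.0, 0.475, 0.88, -0.0]
contact_force: [-0.2, -0.4, -0.0]
gripper_width: 0.695
grasp_force: 0.0
```

```bash
python3 w.py wood_block w6.png .432 .0207 .58; python3 -c "
from h import *; o=bot.get_obs(); print(o['contact_force'],o['gripper_width'],o['t'])"
```

```text
11.975 [0.4304 0.021  0.0883] [-0.0004  0.4752  0.8799 -0.0003]
0.8 [323.1, 251.1] [321.2362 256.3861] (array([0.4329, 0.0208, 0.589 ]), np.float64(0.0369624169497727))
[-0.3947004   0.27610356 -0.51563608] 0.7017626062996943 12.075
```

View pics/w6.png

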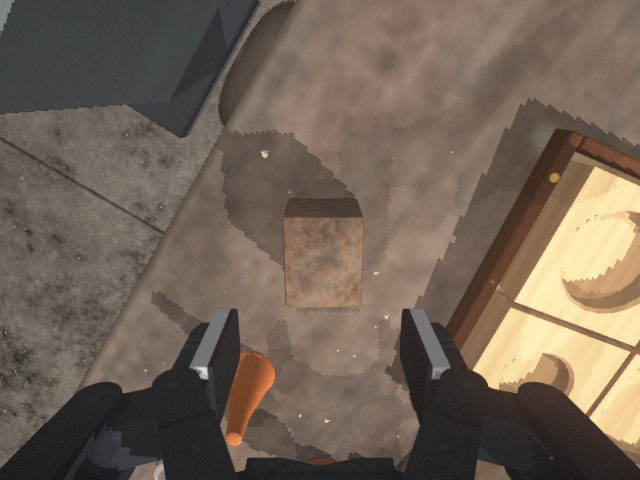

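```bash
python3 - <<'E'
from h import *
o=bot.get_obs(); p=o['eef_pos']; m=bot.camera_model('wrist'); V=np.array(m['view'])
z=lambda P:-(V[:3,:3]@P+V[:3,3])[2]
print(m['fx'],z(p),z(p+[0,0,-.014]),z(p+[0,0,.02]),.361*m['fx'],.3696*m['fx'])
d=np.array([np.cos(.589),np.sin(.589),0])
for dz in(-.014,0,.01,.02,.03): print(dz,[proj('wrist',p+s*.0298*d+[0,0,dz]).round() for s in(-1,1)])
E
```

```text
425.41830727449116 0.16866320570656834 0.18190443109865323 0.14974716943216138 153.5760089260913 157.23460636865192
-0.014 [array([249., 293.]), array([388., 292.])]
0 [array([244., 308.]), array([394., 307.])]
0.01 [array([239., 321.]), array([398., 320.])]
0.02 [array([234., 336.]), array([403., 335.])]
0.03 [array([228., 352.]), array([408., 351.])]
```

drive_tool([
  {"hand": 0.7, "translation": [1, 0, -30], "angular": [0, 0, 0.0]},
  {"hand": 0.7, "translation": [1, 0, -60], "angular": [0, 0, 0.0]},
  {"hand": 0.7, "translation": [1, 0, -77], "angular": [0, 0, 0.0]},
  {"hand": 0.7, "translation": [1, 0, -81], "angular": [0, 0, 0.0]},
  {"hand": 0.7, "translation": [1, 0, -81], "angular": [0, 0, 0]},
])

```text
t: 12.7
eef_pos: [0.4317, 0.0208, 0.0077]
tool_rot: [-0.0, 0.475, 0.88, -0.0]
contact_force: [-0.1, 0.2, 0.5]
gripper_width: 0.701
grasp_force: 0.0
```

No contact, as expected. I'll close now.

drive_tool([
  {"hand": 0.2, "translation": [0, 0, 0], "angular": [0, 0, 0]},
  {"hand": 0.2, "translation": [0, 0, 0], "angular": [0, 0, 0]},
  {"hand": 0.2, "translation": [0, 0, 0], "angular": [0, 0, 0]},
  {"hand": 0.2, "translation": [0, 0, 0], "angular": [0, 0, 0]},
  {"hand": 0.2, "translation": [0, 0, 0], "angular": [0, 0, 0]},
], force=35)

```text
t: 13.32
eef_pos: [0.4325, 0.0211, 0.0086]
tool_rot: [0.0, 0.475, 0.88, 0.001]
contact_force: [-0.9, -1.1, 6.7]
gripper_width: 0.462
grasp_force: 36.0
```

drive_tool([
  {"hand": 0.2, "translation": [0, 0, 40], "angular": [0, 0, 0]},
  {"hand": 0.2, "translation": [0, 0, 90], "angular": [0, 0, 0]},
  {"hand": 0.2, "translation": [50, 4, 110], "angular": [0, 0, -0.12]},
  {"hand": 0.2, "translation": [105, 8, 110], "angular": [0, 0, -0.25]},
  {"hand": 0.2, "translation": [160, 12, 110], "angular": [0, 0, -0.374]},
  {"hand": 0.2, "translation": [210, 16, 100], "angular": [0, 0, -0.374]},
  {"hand": 0.2, "translation": [231, 18, 70], "angular": [0, 0, -0.374]},
  {"hand": 0.2, "translation": [231, 18, 50], "angular": [0, 0, -0.374]},
  {"hand": 0.2, "translation": [231, 18, 50], "angular": [0, 0, -0.374]},
  {"hand": 0.2, "translation": [231, 18, 50], "angular": [0, 0, -0.374]},
])

```text
t: 14.58
eef_pos: [0.6625, 0.0387, 0.0588]
tool_rot: [0.0, 0.631, 0.776, 0.0]
contact_force: [0.5, 0.3, 0.2]
gripper_width: 0.463
grasp_force: 35.8
```

```bash
python3 - <<'E'
from h import *
o=bot.get_obs();print(o['gripper_width'],o['eef_pos'],o['tool_rot']); a=snap('wrist','a.png'); b=snap('scene','b.png')
cv2.imwrite('pics/w7.png',np.hstack([a[60:480,150:550],cv2.resize(b[190:400,170:370],(400,420))])[:,:,::-1])
E
```

```text
0.4628421532748427 [0.66245161 0.03868702 0.05880602] [6.01628770e-05 6.30834721e-01 7.75917214e-01 1.68086487e-04]
```

View pics/w7.png

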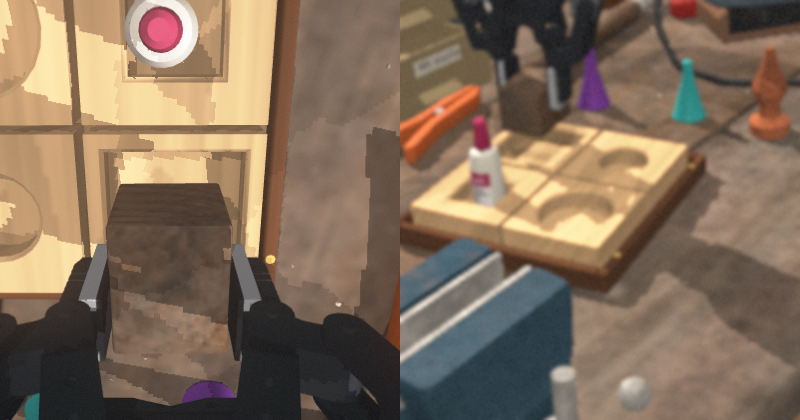

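The bottle stands in the small square pocket, and the block is held square over the large pocket. I'll lower it.

drive_tool([
  {"hand": 0.2, "translation": [1, 1, -15], "angular": [0, 0, 0]},
  {"hand": 0.2, "translation": [1, 1, -28], "angular": [0, 0, 0]},
  {"hand": 0.2, "translation": [1, 1, -34], "angular": [0, 0, 0]},
  {"hand": 0.2, "translation": [1, 1, -34], "angular": [0, 0, 0]},
  {"hand": 0.2, "translation": [1, 1, -34], "angular": [0, 0, 0]},
])

```text
t: 15.3
eef_pos: [0.6631, 0.0401, 0.0246]
tool_rot: [-0.001, 0.631, 0.776, -0.0]
contact_force: [-5.5, 0.3, 12.8]
gripper_width: 0.457
grasp_force: 37.5
```

drive_tool([
  {"hand": 0.58, "translation": [0, 0, 0], "angular": [0, 0, 0]},
  {"hand": 0.58, "translation": [0, 0, 0], "angular": [0, 0, 0]},
  {"hand": 0.58, "translation": [0, 0, 3], "angular": [0, 0, 0]},
  {"hand": 0.58, "translation": [0, 0, 50], "angular": [0, 0, 0]},
  {"hand": 0.58, "translation": [0, 0, 105], "angular": [0, 0, 0]},
  {"hand": 0.5, "translation": [-30, -30, 130], "angular": [0, 0, 0]},
  {"hand": 0.5, "translation": [-70, -70, 130], "angular": [0, 0, 0]},
  {"hand": 0.5, "translation": [-110, -109, 130], "angular": [0, 0, 0]},
  {"hand": 0.5, "translation": [-150, -149, 130], "angular": [0, 0, 0]},
  {"hand": 0.5, "translation": [-190, -189, 130], "angular": [0, 0, 0]},
  {"hand": 0.5, "translation": [-223, -221, 120], "angular": [0, 0, 0]},
  {"hand": 0.5, "translation": [-223, -221, 110], "angular": [0, 0, 0]},
])

```text
t: 16.8
eef_pos: [0.4382, -0.1838, 0.134]
tool_rot: [-0.0, 0.633, 0.774, 0.0]
contact_force: [0.1, 0.2, -0.6]
gripper_width: 0.496
grasp_force: 0.0
```

```bash
python3 w.py drive_centre w8.png .440 -.181 0
cat > chk.py <<'E'
from fit import *
C=dict(finial=(.5640,.1045),drive_centre=(.5812,.022),wood_block=(.6635,.0395),glue_bottle_small=(.6462,.1215))
import sys
for c in('top','scene'):
    bot.read_camera(c)
    for n in sys.argv[1:]:
        for r in bot.outline_of(c,n)[:2]:
            g=[np.array(P)+[0,0,.016] for P in M[n]]; p,e=fit([(c,r['pixels'].astype(float),g)],[*C[n],.207],n=='wood_block')
            print(c,n,r['score'],p.round(4),e.round(3),'err mm',((p[:2]-C[n])*1e3).round(1))
E
python3 chk.py glue_bottle_small wood_block
```

```text
16.8 [ 0.4382 -0.1838  0.134 ] [-0.0001  0.6332  0.774   0.    ]
0.62 [320.8, 222.4] [321.4088 224.6247] (array([ 0.4394, -0.1791, -0.    ]), np.float64(0.25206080360678706))
top glue_bottle_small 0.73 [0.6412 0.1181 0.207 ] 0.166 err mm [-5.  -3.4]
top glue_bottle_small 0.71 [0.6521 0.0919 0.207 ] 1.695 err mm [  5.9 -29.6]
top wood_block 0.78 [0.6626 0.0403 0.2281] 0.081 err mm [-0.9  0.8]
scene glue_bottle_small 0.94 [0.6455 0.1175 0.207 ] 0.182 err mm [-0.7 -4. ]
scene wood_block 0.72 [0.664  0.0407 0.338 ] 0.179 err mm [0.5 1.2]
scene wood_block 0.3 [ 77.9822 -78.1603 -43.653 ] 1.0 err mm [ 77318.7 -78199.8]
```

View pics/w8.png

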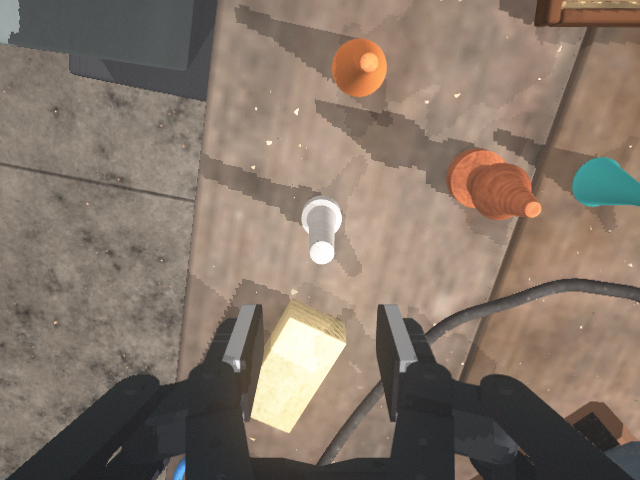

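The wrist view shows the centre standing at (321,225), with the fingers clear of it. The placed bottle and block are within tolerance.

drive_tool([
  {"hand": 0.5, "translation": [1, 2, -40], "angular": [0, 0, 0]},
  {"hand": 0.5, "translation": [1, 2, -80], "angular": [0, 0, 0]},
  {"hand": 0.5, "translation": [1, 2, -105], "angular": [0, 0, 0]},
  {"hand": 0.5, "translation": [1, 2, -107], "angular": [0, 0, 0]},
  {"hand": 0.5, "translation": [1, 2, -107], "angular": [0, 0, 0]},
  {"hand": 0.1, "translation": [1, 2, -107], "angular": [0, 0, 0]},
  {"hand": 0.1, "translation": [1, 2, -107], "angular": [0, 0, 0]},
  {"hand": 0.1, "translation": [1, 2, -107], "angular": [0, 0, 0]},
  {"hand": 0.1, "translation": [1, 2, -107], "angular": [0, 0, 0]},
  {"hand": 0.1, "translation": [1, 2, -107], "angular": [0, 0, 0]},
], force=40)

```text
t: 18.45
eef_pos: [0.4429, -0.1792, 0.0278]
tool_rot: [0.001, 0.631, 0.776, 0.001]
contact_force: [0.0, 0.8, 7.1]
gripper_width: 0.155
grasp_force: 39.4
```

drive_tool([
  {"hand": 0.1, "translation": [0, 0, 40], "angular": [0, 0, 0]},
  {"hand": 0.1, "translation": [0, 0, 95], "angular": [0, 0, 0]},
  {"hand": 0.1, "translation": [20, 30, 130], "angular": [0, 0, 0]},
  {"hand": 0.1, "translation": [50, 72, 130], "angular": [0, 0, 0]},
  {"hand": 0.1, "translation": [80, 116, 130], "angular": [0, 0, 0]},
  {"hand": 0.1, "translation": [110, 160, 120], "angular": [0, 0, 0]},
  {"hand": 0.1, "translation": [138, 201, 90], "angular": [0, 0, 0]},
  {"hand": 0.1, "translation": [138, 201, 55], "angular": [0, 0, 0]},
  {"hand": 0.1, "translation": [138, 201, 55], "angular": [0, 0, 0]},
  {"hand": 0.1, "translation": [138, 201, 55], "angular": [0, 0, 0]},
])

```text
t: 19.7
eef_pos: [0.5802, 0.0208, 0.083]
tool_rot: [0.0, 0.631, 0.776, 0.0]
contact_force: [1.3, -0.0, -0.4]
gripper_width: 0.159
grasp_force: 39.5
```

```bash
python3 - <<'E'
from h import *
o=bot.get_obs();print(o['gripper_width'],o['eef_pos'],o['tool_rot']); a=snap('wrist','a.png'); b=snap('scene','b.png')
cv2.imwrite('pics/w9.png',np.hstack([a[60:480,150:550],cv2.resize(b[190:400,170:370],(400,420))])[:,:,::-1])
E
```

```text
0.15926301161171333 [0.58017199 0.02081222 0.08304947] [4.49900952e-04 6.31294172e-01 7.75543321e-01 1.53148928e-04]
```

View pics/w9.png

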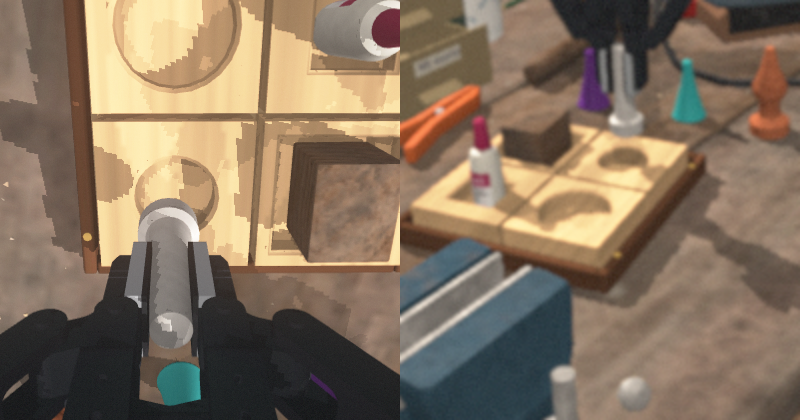

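Both views show the centre upright over the narrow pocket, about 3 mm short in x. I'll nudge it and lower.

drive_tool([
  {"hand": 0.1, "translation": [3, 1, -15], "angular": [0, 0, 0]},
  {"hand": 0.1, "translation": [3, 1, -30], "angular": [0, 0, 0]},
  {"hand": 0.1, "translation": [3, 1, -38], "angular": [0, 0, 0]},
  {"hand": 0.1, "translation": [3, 1, -39], "angular": [0, 0, 0]},
  {"hand": 0.1, "translation": [3, 1, -39], "angular": [0, 0, 0]},
])

```text
t: 20.42
eef_pos: [0.5823, 0.0228, 0.0438]
tool_rot: [-0.001, 0.631, 0.776, -0.0]
contact_force: [-5.4, -0.7, 16.1]
gripper_width: 0.156
grasp_force: 42.2
```

drive_tool([
  {"hand": 0.4, "translation": [0, 0, 0], "angular": [0, 0, 0]},
  {"hand": 0.4, "translation": [0, 0, 0], "angular": [0, 0, 0]},
  {"hand": 0.4, "translation": [0, 0, 10], "angular": [0, 0, 0]},
  {"hand": 0.4, "translation": [0, 0, 60], "angular": [0, 0, 0]},
  {"hand": 0.6, "translation": [0, 0, 110], "angular": [0, 0, 0]},
  {"hand": 0.6, "translation": [-15, -50, 125], "angular": [0, 0, 0]},
  {"hand": 0.6, "translation": [-32, -105, 125], "angular": [0, 0, 0]},
  {"hand": 0.6, "translation": [-48, -158, 110], "angular": [0, 0, 0]},
  {"hand": 0.6, "translation": [-48, -158, 95], "angular": [0, 0, 0]},
  {"hand": 0.6, "translation": [-48, -158, 95], "angular": [0, 0, 0]},
])

```text
t: 21.68
eef_pos: [0.5344, -0.1345, 0.1372]
tool_rot: [-0.001, 0.631, 0.776, -0.0]
contact_force: [0.5, -0.5, 0.2]
gripper_width: 0.602
grasp_force: 0.0
```

```bash
python3 w.py finial w10.png .5347 -.1350 0; python3 chk.py drive_centre
```

```text
21.675 [ 0.5344 -0.1345  0.1372] [-0.0009  0.6308  0.776  -0.0003]
0.6 [321.9, 228.5] [318.4245 227.6429] (array([ 0.5359, -0.1365,  0.    ]), np.float64(0.0544444260695563))
top drive_centre 0.52 [0.5801 0.0197 0.207 ] 0.22 err mm [-1.1 -2.3]
scene drive_centre 0.57 [0.5919 0.0123 0.207 ] 0.359 err mm [10.7 -9.7]
```

View pics/w10.png

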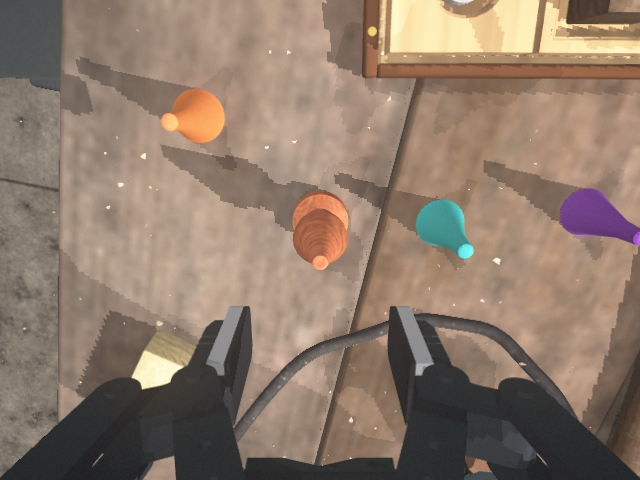

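The wrist view has the finial at (321,230), and the turquoise cone is clear of the fingers. I'll descend and grip.

drive_tool([
  {"hand": 0.6, "translation": [1, -1, -45], "angular": [0, 0, 0]},
  {"hand": 0.6, "translation": [1, -1, -90], "angular": [0, 0, 0]},
  {"hand": 0.6, "translation": [1, -1, -115], "angular": [0, 0, 0]},
  {"hand": 0.6, "translation": [1, -1, -118], "angular": [0, 0, 0]},
  {"hand": 0.6, "translation": [1, -1, -118], "angular": [0, 0, 0]},
  {"hand": 0.15, "translation": [1, -1, -118], "angular": [0, 0, 0]},
  {"hand": 0.15, "translation": [1, -1, -118], "angular": [0, 0, 0]},
  {"hand": 0.15, "translation": [1, -1, -118], "angular": [0, 0, 0]},
  {"hand": 0.15, "translation": [1, -1, -118], "angular": [0, 0, 0]},
  {"hand": 0.15, "translation": [1, -1, -118], "angular": [0, 0, 0]},
], force=30)

```text
t: 23.22
eef_pos: [0.5369, -0.1364, 0.0213]
tool_rot: [0.001, 0.631, 0.776, 0.001]
contact_force: [-1.7, 0.1, 6.7]
gripper_width: 0.364
grasp_force: 29.3
```

drive_tool([
  {"hand": 0.15, "translation": [0, 0, 35], "angular": [0, 0, 0]},
  {"hand": 0.15, "translation": [0, 0, 90], "angular": [0, 0, 0]},
  {"hand": 0.15, "translation": [0, 20, 140], "angular": [0, 0, 0]},
  {"hand": 0.15, "translation": [8, 70, 145], "angular": [0, 0, 0]},
  {"hand": 0.15, "translation": [14, 125, 145], "angular": [0, 0, 0]},
  {"hand": 0.15, "translation": [20, 180, 145], "angular": [0, 0, 0]},
  {"hand": 0.15, "translation": [27, 230, 130], "angular": [0, 0, 0]},
  {"hand": 0.15, "translation": [27, 241, 90], "angular": [0, 0, 0]},
  {"hand": 0.15, "translation": [27, 241, 50], "angular": [0, 0, 0]},
  {"hand": 0.15, "translation": [27, 241, 50], "angular": [0, 0, 0]},
  {"hand": 0.15, "translation": [27, 241, 50], "angular": [0, 0, 0]},
])

```text
t: 24.6
eef_pos: [0.5639, 0.1045, 0.0715]
tool_rot: [0.001, 0.631, 0.776, 0.001]
contact_force: [-0.2, -0.2, 1.2]
gripper_width: 0.361
grasp_force: 29.9
```

```bash
python3 - <<'E'
from h import *
o=bot.get_obs();print(o['gripper_width'],o['eef_pos'],o['tool_rot']); a=snap('wrist','a.png'); b=snap('scene','b.png')
cv2.imwrite('pics/w11.png',np.hstack([a[60:480,150:550],cv2.resize(b[190:400,170:370],(400,420))])[:,:,::-1])
E
```

```text
0.3606888329934998 [0.56394243 0.10454251 0.07146942] [6.16365255e-04 6.31023266e-01 7.75763309e-01 7.38723792e-04]
```

View pics/w11.png

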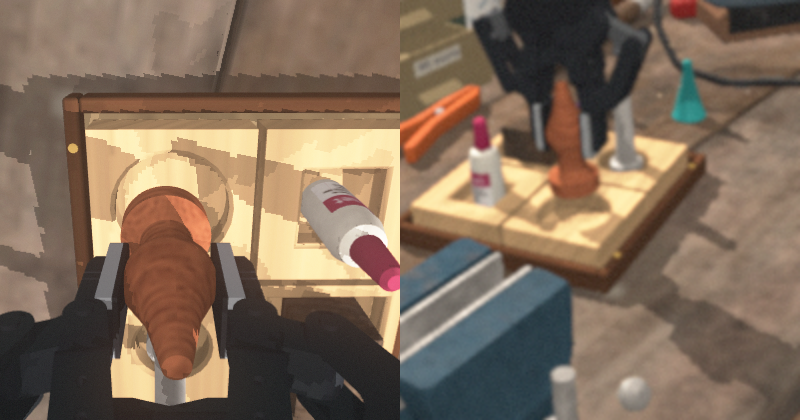

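The finial is held upright and centred over the wide pocket, and the other three stand in theirs. I'll lower it.

drive_tool([
  {"hand": 0.15, "translation": [1, 0, -15], "angular": [0, 0, 0]},
  {"hand": 0.15, "translation": [1, 0, -28], "angular": [0, 0, 0]},
  {"hand": 0.15, "translation": [1, 0, -34], "angular": [0, 0, 0]},
  {"hand": 0.15, "translation": [1, 0, -34], "angular": [0, 0, 0]},
  {"hand": 0.15, "translation": [1, 0, -34], "angular": [0, 0, 0]},
])

```text
t: 25.32
eef_pos: [0.563, 0.1046, 0.0364]
tool_rot: [-0.001, 0.631, 0.776, -0.001]
contact_force: [-6.3, -0.6, 15.3]
gripper_width: 0.355
grasp_force: 31.4
```

drive_tool([
  {"hand": 0.55, "translation": [0, 0, 0], "angular": [0, 0, 0]},
  {"hand": 0.55, "translation": [0, 0, 0], "angular": [0, 0, 0]},
  {"hand": 0.55, "translation": [0, 0, 2], "angular": [0, 0, 0]},
  {"hand": 0.55, "translation": [0, 0, 30], "angular": [0, 0, 0]},
  {"hand": 0.55, "translation": [0, 0, 80], "angular": [0, 0, 0]},
  {"hand": 0.55, "translation": [0, 0, 140], "angular": [0, 0, 0]},
  {"hand": 0.55, "translation": [-50, 20, 160], "angular": [0, 0, 0]},
  {"hand": 0.55, "translation": [-100, 60, 160], "angular": [0, 0, 0]},
  {"hand": 0.55, "translation": [-110, 110, 180], "angular": [0, 0, 0]},
  {"hand": 0.55, "translation": [-115, 150, 180], "angular": [0, 0, 0]},
  {"hand": 0.55, "translation": [-115, 150, 180], "angular": [0, 0, 0]},
])

```text
t: 26.7
eef_pos: [0.4479, 0.2588, 0.216]
tool_rot: [-0.0, 0.628, 0.778, 0.001]
contact_force: [-0.1, 0.1, 0.4]
gripper_width: 0.553
grasp_force: 0.0
```

```bash
python3 chk.py finial drive_centre wood_block glue_bottle_small; python3 - <<'E'
from h import *
a=snap('top','a.png'); b=snap('scene','b.png')
cv2.imwrite('pics/w12.png',np.hstack([cv2.resize(a[160:340,190:390],(400,360)),cv2.resize(b[190:350,200:378],(400,360))])[:,:,::-1])
E
```

```text
top finial 0.88 [0.5608 0.1057 0.207 ] 0.06 err mm [-3.2  1.2]
top drive_centre 0.56 [0.58   0.0192 0.207 ] 0.126 err mm [-1.2 -2.8]
top wood_block 0.67 [0.6623 0.0402 0.2201] 0.118 err mm [-1.2  0.7]
top glue_bottle_small 0.71 [0.6412 0.1185 0.207 ] 0.255 err mm [-5. -3.]
top glue_bottle_small 0.18 [0.6521 0.0919 0.207 ] 2.515 err mm [  5.9 -29.6]
scene finial 0.79 [0.5653 0.1026 0.207 ] 0.249 err mm [ 1.3 -1.9]
scene drive_centre 0.71 [0.5895 0.0133 0.207 ] 0.356 err mm [ 8.3 -8.7]
scene wood_block 0.61 [0.6698 0.0374 0.4989] 0.236 err mm [ 6.3 -2.1]
scene glue_bottle_small 0.9 [0.6477 0.116  0.207 ] 0.182 err mm [ 1.5 -5.5]
```

View pics/w12.png

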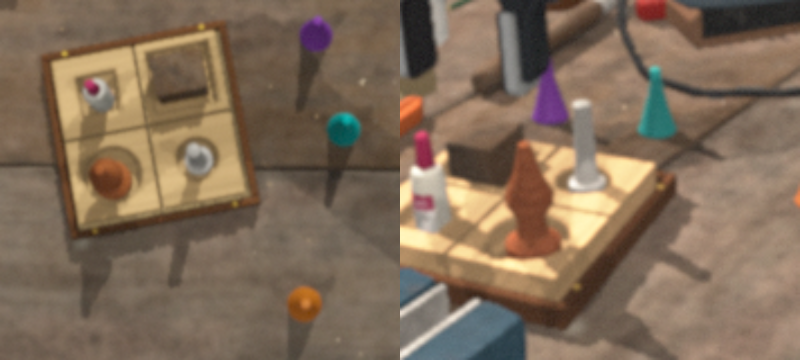

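All four stand or lie in their own pockets, clear of the rims. The orange cone hasn't moved, and the arm was never near the offcut. The larger scene-view errors come from things hidden behind each other; the top view agrees to within 6 mm.

```bash
python3 -c "
from station import bot; print(bot.hand_in())"
```

```text
the job is handed in; nothing more can be done
None
```

I handed the job in at about 27 s: the finial, drive centre, glue bottle and wood block each sit on the floor of their own pocket, and the cone nozzle and offcut were never touched; no verdict came back.

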